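# Knock down the holdfast on a painting panel

### The arm

A 6-joint arm with a two-finger parallel gripper is mounted at the origin on a cart in front of the work surface, level with it; the furniture and walls round the work are solid. World frame = base frame: x ahead of the robot, y to its left, z up, the work surface at z = 0. Lengths are in m, angles in rad, forces in N, time in s.
With the tool pointing down it reaches from about 0.3 to 0.775 m from the base axis. Payload 14.6 kg.
Tool frame: the origin (TCP) lies on the centre line of the jaws, within the pads' length; the fingertips stand 19 mm ahead of it and the grasp point (between the pads) is the TCP; z points along the fingers, y is the direction in which the jaws open and shut (so a half turn about z gives the same grasp; the last joint's range is limited). The gripper opens to 94 mm and grips with 3 to 60 N. Pads are 16 mm wide; open, the fingers measure 119 mm over their backs; the gripper's body (75 mm by 177 mm) begins 78 mm behind the grasp point.
Start: joints at [1.161, 0.3, 1.521, -0, 1.321, -0.067], TCP at [0.185, 0.518, 0.224] pointing down, gripper open.
Joint ranges: [-3.03, 3.03], [-0.79, 2.21], [0.23, 2.52], [-1.04, 4.18], [0, 3.07], [-2.55, 2.55]. Speed limits (rad/s): [2.22, 2.22, 2.57, 3.14, 3.14, 3.14].

### API

Orientations are given as [roll, pitch, yaw] about the fixed x, y, z axes, in that order (R = Rz(yaw) Ry(pitch) Rx(roll)).
In Python, from station import ctrl gives the robot as it stands. The module is installed in compiled form; this text tells all that it offers.
- The arm moves only by the shell command python3 -m creep 'ROWS' [FORCE]. ROWS is a JSON object of lists of equal length, an entry for each row: "translation": the shift along the world's x, y, z in mm, a list of three; "yaw": the turn about the world's z in rad; "gripper": the closure in counts, from 0 (fully open) to 255 (shut). A call has 1 to 5 rows; each row is the pose to reach, as a shift and turn from the pose measured when the call began; what a row does not reach only later rows make up. A row lasts 1/12 s, in which the tool goes at most 41.7 mm and 7.16 degrees, less where a joint would pass 70% of its speed; a pose out of reach is approached as far as the arm can. A call with a gripper value outside its range is refused whole. The fingers move at their own pace and stop on an object; FORCE is the grip in N (left out, the last holds). Time passes only in rows, so rows that repeat a pose let the fingers close. It gives the time, the measured TCP pose, the force and the opening at its end, in the units of the state.
- ctrl.get_obs(): the state, without advancing time (a new reading comes with each control period).
- ctrl.camera(name): name is "side" or "top"; returns a dict with "pixels" (480x640x3 uint8, red, green, blue), "depth" (480x640 float32, m along the optical axis (not along the pixel's ray), 0 where there is no reading), "fx", "fy", "cx", "cy" (pixels), "R" (3x3) and "t" (3): a world point X has camera coordinates R X + t. Camera axes: x right, y down, z forward; pixel columns grow to the right and rows downward; lengths in m; the calibration is good to about 2 mm. A picture is of the moment at which its call begins.
- ctrl.hand_in(): hands the job in, once; it reports no verdict.
The state is a dict: "time_s": time; "qpos": joint angles; "joint_vel": joint speeds; "tau": joint torques, N m; "ee_pos": TCP position; "eef_rot": TCP orientation; "force": force on the tool from outside, world axes, zero at the start; "moment": the same for the moment, N m; "grip_width": finger opening in m.
Only numpy, scipy, OpenCV 4.12 (cv2) and the standard library are available. Lean on these libraries where they do the work, as an engineer would, in place of code of your own. Each camera call takes 0.05 s, during which the arm holds its last target. There are 200 camera calls.

### The job

Get the white painting panel held for sanding: slide it fully home against both round bench dogs on the clamping board, then tap the holdfast down with the mallet - never with the gripper itself - in light blows, at least two, until you feel that its pad grips the panel firmly; too hard a blow would bruise the white face. Then put the mallet back down on the bench beside the board and leave the pencil and the pot where they are.

Things in the scene. Friction and masses are not known exactly. Their poses are not given: they have to be found in the camera images.
- board: Plywood clamping board, 300 (x) x 400 (y) x 36 mm, fixed on the bench, with 20 mm holes. Origin at the centre of its underside, x away from the robot at zero yaw, y to the left; its top is at z = 36 mm. Two fixed steel bench dogs, round posts 19 mm thick and 22 mm high with a 25 mm flange at the foot, stand on it at board x = 94.5 mm, y = 0 and 120 mm.
- panel: Painting panel with a white top face, 130 (x) x 180 (y) x 18 mm, 0.25 to 0.5 kg, loose, lying flat on the board 15 to 40 mm short of the dogs and already under the holdfast's pad. Origin at the centre of its underside, axes along its edges. Fully home its origin is at board x = 17 mm; its place along y (about 60 mm) does not matter.
- holdfast: Dark steel holdfast, one-piece in looks: 17 mm stem, round domed striking head (36 mm across) on top, and from it a curved arm along +y to a 34 x 40 mm cork-soled pad, 95 mm from the stem. Origin: centre of its fixed collar (32 mm across, 3 mm high) on the board's top at board x = 20, y = -75 mm; axes parallel to the board's. How it slides and leans is not reported.
- mallet: Mallet, 0.4 to 0.65 kg, standing on one face on the bench to the right of the board. Round wooden head 60 mm across, 76 mm tall, flat 53 mm faces at both ends; a rubber-sleeved handle, 24 mm square, runs level from it. Origin at the centre of the lower face, z up; the handle runs along -x to 180 mm from the head's axis, its centre line 38 mm above the lower face.
- mallet_grip (a point): Point on the centre line of the mallet's handle, 64 mm from the head's axis and 38 mm above its lower face: a good place to hold it, across the handle.
- pencil: Bystander: pencil 172 mm long lying on the near right part of the board. Origin at its underside's centre.
- paint_pot: Bystander: small black pot, 62 mm across, 36 mm high, on the far right corner of the board. Origin at its underside's centre.
- home_line (a point): Point on the board's top midway between the two dogs, on the line of their near sides (board x = 82 mm, y = 60 mm): the panel is home when its far long edge lies on this line, square to the board.
- head_place (a point): Fixed point 100 mm above the holdfast's collar: the highest place its striking head can have. At the start the head's top is 0 to 10 mm lower, and up to 18 mm toward -y, as the stem leans by up to 10 degrees in its loose hole (and keeps this lean). The stem goes down by up to 36 mm in all against a dry friction of about 14 N and stays where it is left.
- pad_place (a point): Fixed point where the pad will meet the panel's top, 95 mm along +y from the stem. At the start the pad hangs 4 to 30 mm above it, depending on the lean. The arm is springy: once the pad is down, each mm of stroke adds about 9 N to the push needed. Over 6 N left on the pad is a firm grip (the stem can keep about 18 N); over 45 N at any time bruises the panel.

How it is judged:
On the way, in this order (a step that is already met when the one before it is completed fails the run):
1. the panel lies home against both dogs (x of panel in the frame of board above 0.0135 m and angle between the x axis of panel and the x axis of board, either way round below 0.03 rad), for 0.1 s.
2. the mallet strikes the holdfast (contact force between mallet and holdfast above 8 N).
3. the mallet is lifted off it again (contact force between mallet and holdfast below 0.1 N), for 0.1 s.
4. the mallet strikes it again (contact force between mallet and holdfast above 8 N).
At the end, for the whole second after the job is handed in: The panel lies against both dogs (origin at board x over 13.5 mm, square to the board within 0.03 rad), the holdfast's pad presses on it with more than 6 N, and the mallet rests on the bench, touching neither board, panel nor holdfast (all of step 1 and contact force between holdfast and panel above 6 N and height (world z) of mallet between -0.02 and 0.09 m and contact force between mallet and board below 0.1 N and contact force between mallet and holdfast below 0.1 N and contact force between mallet and panel below 0.1 N and linear speed of mallet below 0.03 m/s and linear speed of panel below 0.02 m/s).
It fails at once if the gripper or arm touches the holdfast (contact force between any of the fingers, the arm and holdfast above 1 N).
It fails at once if the pad is forced onto the panel with more than 45 N and bruises it (contact force between holdfast and panel above 45 N).
It fails at once if the mallet hits the panel (contact force between mallet and panel above 5 N).
It fails at once if the pencil or the pot is moved by more than 30 mm (distance of any of pencil, paint_pot from where it was at the start of the episode above 0.03 m).
It also fails if it takes over 67 s, if anything falls off the work surface, if the arm or the gripper's body presses on something with over 40 N, if the wrist force passes 120 N, or if a joint passes its speed limit or range.

## Working session

There is one attempt and no reset: what is moved stays moved. The work goes in short steps, Python scripts to look and compute and a shell command to move; the robot and the scene stay as the last step left them, time stands still between calls to the robot, and variables do not carry over. Pictures are saved under pics/ and viewed, about 8 in all and at most 12, crops included, and the job is handed in when it is done.

```bash
mkdir -p pics; cat > h.py <<'E'
import numpy as np, cv2
from station import ctrl
def shot(name,fn):
    c=ctrl.camera(name); cv2.imwrite('pics/'+fn+'.png',c['pixels'][:,:,::-1]); np.savez('pics/'+fn+'.npz',**c); return c
def world(c,u,v):
    z=c['depth'][v,u]; p=np.stack([(u-c['cx'])/c['fx']*z,(v-c['cy'])/c['fy']*z,z],-1)
    return (p-c['t'])@c['R']
def cloud(c):
    v,u=np.mgrid[:480,:640]; return world(c,u,v)
def onplane(c,u,v,h):
    d=np.array([(u-c['cx'])/c['fx'],(v-c['cy'])/c['fy'],1])@c['R']; o=-c['R'].T@c['t']
    return o+d*(h-o[2])/d[2]
E
python3 - <<'E'
from h import *
for n in('top','side'):
    c=shot(n,n+'0'); print(n,-c['R'].T@c['t'],c['R'][2])
o=ctrl.get_obs();print({k:np.round(v,3) for k,v in o.items()})
E
```

```text
top [ 0.2850519  -0.04247084  0.99552831] [ 0.33274028 -0.08466432 -0.93921023]
side [0.44904588 0.88854051 0.58100799] [ 0.11903237 -0.8905159  -0.43910445]
{'time_s': np.float64(0.1), 'qpos': array([ 1.161,  0.3  ,  1.522, -0.   ,  1.321, -0.067]), 'joint_vel': array([-0.001, -0.   , -0.001,  0.002, -0.001,  0.   ]), 'tau': array([ 0.0000e+00, -5.3264e+01, -3.5329e+01,  7.1000e-02,  2.3000e-02,
       -0.0000e+00]), 'ee_pos': array([0.185, 0.518, 0.224]), 'eef_rot': array([-3.141, -0.   ,  2.799]), 'force': array([ 0.332, -0.022, -0.18 ]), 'moment': array([-0.002, -0.065,  0.016]), 'grip_width': np.float64(0.094)}
```

View pics/top0.png

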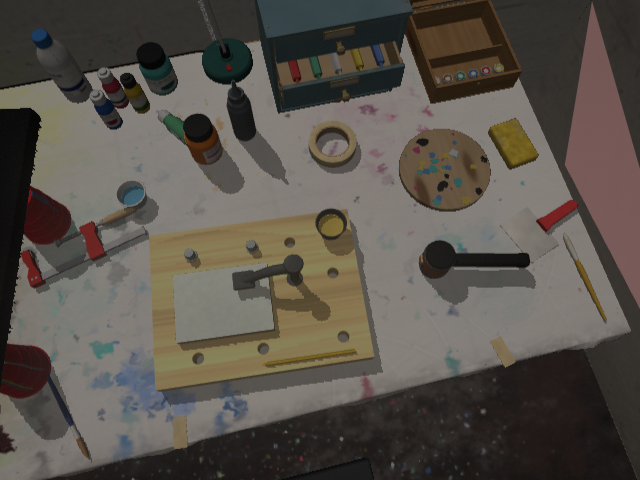

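View pics/side0.png

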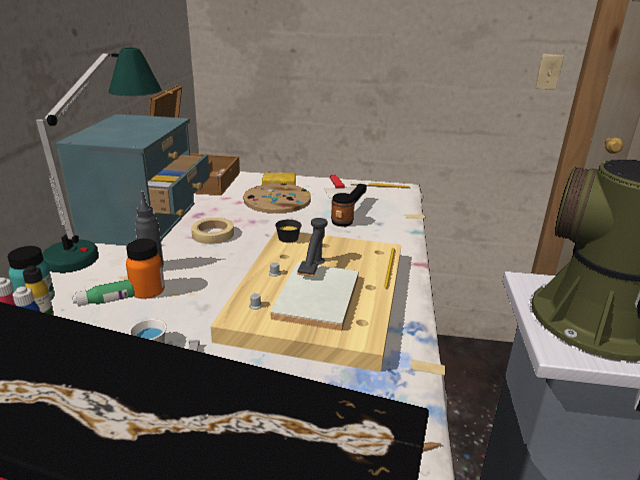

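The top view shows the board's corners near (150,235), (350,210), (373,357) and (157,387). The panel is at (175–275, 265–340), the dogs at (190,255) and (252,245), the holdfast head at (293,265) and its pad at (243,281). The mallet head is at (438,255), with its handle running right to (528,260). The pencil is at (310,357) and the pot at (331,222). The side view agrees.

```bash
cat > m.py <<'E'
from h import *
def rect(mask_pts):
    (cx,cy),(w,h),a=cv2.minAreaRect((mask_pts[:,:2]*1000).astype(np.float32)); return np.round([cx,cy,w,h,a],1)
def measure(c):
    W=cloud(c); hsv=cv2.cvtColor(c['pixels'],cv2.COLOR_RGB2HSV); Z=W[...,2]
    reg=(W[...,0]>.2)&(W[...,0]<.75)&(W[...,1]>-.5)&(W[...,1]<.3)&(c['depth']>0)
    def big(m):
        m=cv2.morphologyEx(m.astype(np.uint8),cv2.MORPH_OPEN,np.ones((3,3)));n,l,s,_=cv2.connectedComponentsWithStats(m); return l==1+np.argmax(s[1:,4])
    out={}
    out['panel']=rect(W[big(reg&(abs(Z-.054)<.005)&(hsv[...,1]<60))])
    out['board']=rect(W[reg&big(reg&(abs(Z-.036)<.006)|reg&(abs(Z-.054)<.006))])
    return W,out
E
python3 - <<'E'
from m import *
c=dict(np.load('pics/top0.npz'));W,o=measure(c);print(o)
s=dict(np.load('pics/side0.npz'))
# corners of board/panel via planes
for n,u,v,h in [('b',150,235,.036),('b',350,210,.036),('b',373,357,.036),('b',157,387,.036),('dog',190,252,.058),('dog',251,243,.058),('head',293,262,.13),('padtop',243,280,.08)]:
    print(n,u,v,np.round(onplane(c,u,v,h),4),np.round(world(c,u,v),4))
def reg(W,x0,x1,y0,y1,z0,z1):
    return (W[...,0]>x0)&(W[...,0]<x1)&(W[...,1]>y0)&(W[...,1]<y1)&(W[...,2]>z0)&(W[...,2]<z1)
S=cloud(s)
for nm,C in(('top',W),('side',S)):
    print(nm)
    m=reg(C,.3,.75,-.45,-.2,.06,.1); print('mallet head',rect(C[m]),C[m][:,2].max(),np.percentile(C[m][:,2],[50,95]),C[m].mean(0),m.sum())
    m=reg(C,.3,.75,-.55,-.27,.03,.06); print('handle',rect(C[m]),m.sum(),np.percentile(C[m],[1,99],axis=0))
    m=reg(C,.3,.65,-.2,.1,.115,.2); print('hf head',m.sum(),C[m].mean(0),C[m].max(0),C[m].min(0))
    m=reg(C,.3,.65,-.1,.12,.061,.2); P=C[m]; print('hf all',m.sum())
    for i in np.argsort(P[:,1])[::max(1,len(P)//14)]: print(np.round(P[i],3))
E
```

```text
{'panel': array([546.1,  78.6, 179.9, 130.9,  84.8]), 'board': array([551.5,  14.1, 400.8, 302.2,  85.1])}
b 150 235 [0.7181 0.1983 0.036 ] [0.733  0.2066 0.0029]
b 350 210 [ 0.6791 -0.2035  0.036 ] [ 0.6931 -0.2092  0.0018]
b 373 357 [ 0.3843 -0.1707  0.036 ] [ 0.3847 -0.1712  0.0322]
b 157 387 [0.423  0.2215 0.036 ] [0.423  0.2215 0.0362]
dog 190 252 [0.6555 0.1222 0.058 ] [0.6543 0.1217 0.0609]
dog 251 243 [0.6466 0.0046 0.058 ] [0.6461 0.0045 0.0594]
head 293 262 [ 0.5667 -0.0645  0.13  ] [ 0.5651 -0.0644  0.135 ]
padtop 243 280 [0.5701 0.0314 0.08  ] [0.5704 0.0314 0.0792]
top
mallet head [ 534.7 -339.7   60.3   57.5   30.1] 0.0827579391211508 [0.07596735 0.07902324] [ 0.53299045 -0.33783332  0.07447742] 794
handle [ 617.8 -412.4  208.9  266.8   88.7] 4378 [[ 0.48742934 -0.51261288  0.03010503]
 [ 0.74894559 -0.31216948  0.05371112]]
hf head 368 [ 0.56301197 -0.05912703  0.12956022] [ 0.58035525 -0.02247854  0.13649968] [ 0.54623836 -0.08121151  0.11500923]
hf all 1070
[ 0.56  -0.081  0.132]
[ 0.556 -0.071  0.129]
[ 0.552 -0.065  0.134]
[ 0.576 -0.06   0.133]
[ 0.573 -0.053  0.1
[... 244 characters left out ...]
6.    56.    58.2   34. ] 0.07967946908403573 [0.07464055 0.0779511 ] [ 0.53639783 -0.3299474   0.07201581] 269
handle [ 619.7 -411.6  204.9  266.2   88. ] 1230 [[ 0.48716157 -0.509919    0.03006204]
 [ 0.74868998 -0.309225    0.05901978]]
hf head 197 [ 0.56472419 -0.05480147  0.12715487] [ 0.5820303  -0.02467334  0.13451888] [ 0.54792497 -0.08302004  0.11502999]
hf all 796
[ 0.561 -0.083  0.13 ]
[ 0.556 -0.062  0.133]
[ 0.549 -0.058  0.129]
[ 0.57  -0.055  0.133]
[ 0.559 -0.05   0.127]
[ 0.564 -0.044  0.118]
[ 0.575 -0.024  0.113]
[ 0.563 -0.01   0.105]
[0.563 0.003 0.094]
[0.577 0.014 0.089]
[0.572 0.021 0.082]
[0.573 0.03  0.078]
[0.581 0.04  0.076]
[0.581 0.049 0.072]
[0.569 0.051 0.071]
```

```bash
python3 - <<'E'
from m import *
c=dict(np.load('pics/top0.npz'));W=cloud(c);s=dict(np.load('pics/side0.npz'));S=cloud(s)
hsv=cv2.cvtColor(c['pixels'],cv2.COLOR_RGB2HSV)
m=np.zeros((480,640),bool);m[245:275,462:530]=1;m&=(W[...,2]>.035)&(W[...,2]<.06)&(c['depth']>0)
print('handle',rect(W[m]),np.percentile(W[m],[1,50,99],axis=0).round(4))
m=np.zeros((480,640),bool);m[235:285,415:460]=1;m&=(W[...,2]>.07)&(W[...,2]<.085);P=W[m].astype(np.float32)
print('headtop',cv2.minEnclosingCircle((P[:,:2]*1000).astype(np.float32)),np.median(P,0))
for C in (W,S):
  for y0 in np.arange(-.5,.7,.1):
    r=[]
    for x0 in np.arange(.1,.8,.1):
        k=(C[...,0]>x0)&(C[...,0]<x0+.1)&(C[...,1]>y0)&(C[...,1]<y0+.1)
        r.append(round(float(np.percentile(C[k][:,2],99.5)),2) if k.sum()>20 else None)
    print(round(y0,1),r)
E
```

```text
handle [ 509.8 -450.   132.2   27.    75.4] [[ 0.4835 -0.5114  0.0367]
 [ 0.5069 -0.4499  0.0495]
 [ 0.5324 -0.3864  0.0546]]
headtop ((535.6920776367188, -340.6541748046875), 28.55275535583496) [ 0.5347135  -0.33982462  0.07639548]
-0.5 [-0.82, -0.82, 0.01, 0.05, 0.05, 0.04, 0.04]
-0.4 [-0.82, -0.82, 0.01, 0.01, 0.08, 0.04, 0.04]
-0.3 [-0.82, -0.82, 0.01, 0.01, 0.01, 0.01, 0.02]
-0.2 [-0.72, -0.82, 0.04, 0.04, 0.04, 0.08, 0.01]
-0.1 [-0.72, 1.0, 0.95, 0.06, 0.14, 0.06, 0.01]
-0.0 [-0.73, -0.82, 0.01, 0.06, 0.1, 0.06, 0.04]
0.1 [-0.82, -0.82, 0.01, 0.06, 0.06, 0.06, 0.04]
0.2 [-0.82, -0.82, 0.01, 0.04, 0.04, 0.04, 0.04]
0.3 [None, -0.82, 0.01, 0.01, 0.01, 0.02, 0.17]
0.4 [None, -0.82, 0.01, 0.14, 0.16, 0.17, 0.17]
0.5 [None, -0.82, 0.01, 0.01, None, None, None]
0.6 [None, -0.82, -0.82, None, None, None, None]
-0.5 [-0.82, None, 0.0, 0.05, 0.05, 0.03, 0.03]
-0.4 [-0.82, None, 0.0, 0.0, 0.08, 0.03, 0.03]
-0.3 [-0.83, None, 0.0, 0.0, 0.0, 0.0, 0.01]
-0.2 [0.0, None, 0.04, 0.04, 0.04, 0.07, 0.01]
-0.1 [0.29, None, 0.04, 0.05, 0.13, 0.05, 0.0]
-0.0 [0.27, None, 0.0, 0.06, 0.1, 0.06, 0.04]
0.1 [0.0, None, 0.0, 0.06, 0.06, 0.06, 0.04]
0.2 [None, None, 0.0, 0.04, 0.04, 0.04, 0.04]
0.3 [None, None, 0.01, None, None, None, 0.16]
0.4 [0.32, None, 0.17, 0.17, 0.17, 0.17, 0.17]
0.5 [None, None, 0.17, 0.17, 0.17, 0.17, 0.17]
0.6 [None, None, None, None, None, 0.17, 0.16]
```

```bash
python3 -m creep '{"translation":[[20,-40,0],[40,-80,0],[60,-118,0],[80,-155,0],[100,-190,0]],"yaw":[0.05,0.1,0.15,0.2,0.257],"gripper":[0,0,0,0,0]}' 60; python3 -m creep '{"translation":[[35,-20,0],[70,-50,0],[105,-80,0],[140,-115,0],[170,-150,0]],"yaw":[0,0,0,0,0],"gripper":[0,0,0,0,0]}'; python3 -m creep '{"translation":[[3,-35,-10],[6,-70,-20],[6,-94,-40],[6,-94,-75],[6,-94,-75]],"yaw":[0,0,0,0,0],"gripper":[0,0,0,0,0]}'
```

```text
time_s: 0.52
ee_pos: [0.2817, 0.3316, 0.2237]
eef_rot: [-3.14, -0.0, 3.059]
force: [0.6, 0.8, 0.0]
grip_width: 0.094
time_s: 0.93
ee_pos: [0.4389, 0.1956, 0.2236]
eef_rot: [-3.14, -0.0, 3.059]
force: [0.3, 1.1, -0.3]
grip_width: 0.0938
time_s: 1.35
ee_pos: [0.4425, 0.1001, 0.1439]
eef_rot: [-3.139, -0.008, 3.056]
force: [0.3, 0.7, -0.8]
grip_width: 0.0941
```

```bash
python3 -m creep '{"translation":[[0,-14,-20],[0,-14,-50],[0,-14,-70],[0,-14,-83],[0,-14,-83]],"yaw":[0,0,0,0,0],"gripper":[0,0,0,0,0]}'; python3 -m creep '{"translation":[[8,-0.7,0],[16,-1.4,0],[24,-2,0],[30,-2.6,0],[36,-3,0]],"yaw":[0,0,0,0,0],"gripper":[0,0,0,0,0]}'
```

```text
time_s: 1.77
ee_pos: [0.4416, 0.0866, 0.0597]
eef_rot: [-3.138, -0.012, 3.057]
force: [0.5, 0.2, 0.1]
grip_width: 0.0942
time_s: 2.18
ee_pos: [0.4786, 0.0836, 0.0603]
eef_rot: [-3.138, -0.011, 3.057]
force: [-1.5, -0.3, 2.0]
grip_width: 0.0942
```

```bash
python3 -m creep '{"translation":[[4,-0.3,0],[8,-0.7,0],[12,-1,0],[15,-1.3,0],[18,-1.5,0]],"yaw":[0,0,0,0,0],"gripper":[0,0,0,0,0]}';  python3 -m creep '{"translation":[[2,-0.2,0],[4,-0.3,0],[4,-0.3,0]],"yaw":[0,0,0],"gripper":[0,0,0]}'
```

```text
time_s: 2.6
ee_pos: [0.4968, 0.082, 0.0603]
eef_rot: [-3.138, -0.011, 3.057]
force: [-2.4, -0.2, 1.6]
grip_width: 0.094
time_s: 2.85
ee_pos: [0.4999, 0.0818, 0.0601]
eef_rot: [-3.138, -0.014, 3.057]
force: [-9.1, 0.9, 7.5]
grip_width: 0.0941
```

```bash
python3 -m creep '{"translation":[[2,-0.2,0],[4,-0.3,0],[4,-0.3,0]],"yaw":[0,0,0],"gripper":[0,0,0]}'
```

```text
time_s: 3.1
ee_pos: [0.5004, 0.0818, 0.0597]
eef_rot: [-3.137, -0.024, 3.057]
force: [-29.2, 2.3, 20.7]
grip_width: 0.0939
```

Contact is firm at the predicted home position, so I'll back off, rise and check.

```bash
python3 -m creep '{"translation":[[-15,1,0],[-40,3,10],[-45,3,40],[-45,3,80],[-45,3,120]],"yaw":[0,0,0,0,0],"gripper":[0,0,0,0,0]}'; python3 -m creep '{"translation":[[-10,-40,30],[-10,-80,60],[-10,-120,60],[-10,-160,60],[-10,-200,60]],"yaw":[-0.12,-0.24,-0.36,-0.48,-0.6],"gripper":[0,0,0,0,0]}'
python3 - <<'E'
from m import *
c=shot('top','t1');print(measure(c)[1])
import cv2
cv2.imwrite('pics/t1c.png',cv2.resize(c['pixels'][200:400,140:390,::-1],None,fx=3,fy=3))
s=shot('side','s1');print(measure(s)[1])
E
```

```text
time_s: 3.52
ee_pos: [0.4547, 0.0848, 0.181]
eef_rot: [-3.137, -0.025, 3.057]
force: [0.8, 0.2, 0.7]
grip_width: 0.0941
time_s: 3.93
ee_pos: [0.4447, -0.1066, 0.2422]
eef_rot: [-3.138, -0.022, 2.452]
force: [0.8, -0.1, -0.8]
grip_width: 0.0941
{'panel': array([573.4,  76.7, 180.1, 130.8,  85.2]), 'board': array([556.3,  75.8, 277.9, 301.8,  85. ])}
{'panel': array([583.6,  75.6, 184.4, 150.9,  86.3]), 'board': array([552.2,  13.2, 407.7, 300.9,  85.2])}
```

View pics/t1c.png

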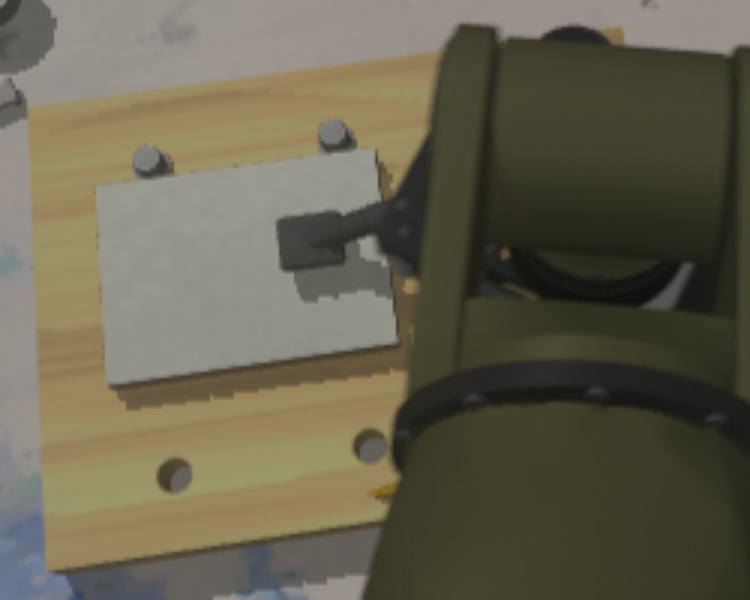

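The panel is home: board x is about 16.5 mm, it's square within 0.2°, and its far edge touches both dogs, at (150,160) and (333,137) in the crop. Next is the mallet.

```bash
python3 -m creep '{"translation":[[10,-40,0],[20,-80,0],[30,-118,0],[40,-156,0],[50,-190,0]],"yaw":[-0.12,-0.24,-0.36,-0.48,-0.6],"gripper":[0,0,0,0,0]}'; python3 -m creep '{"translation":[[8,-35,0],[16,-66,0],[28,-96,-20],[28,-96,-60],[28,-96,-90]],"yaw":[-0.12,-0.24,-0.36,-0.48,-0.52],"gripper":[0,0,0,0,0]}'
```

```text
time_s: 4.45
ee_pos: [0.4948, -0.3013, 0.241]
eef_rot: [-3.136, -0.023, 1.842]
force: [0.3, 1.1, 0.6]
grip_width: 0.0945
time_s: 4.87
ee_pos: [0.523, -0.398, 0.1481]
eef_rot: [-3.136, -0.024, 1.314]
force: [0.1, -0.1, -0.4]
grip_width: 0.094
```

```bash
python3 -m creep '{"translation":[[0,5,-40],[0,5,-75],[0,5,-100],[0,5,-110],[0,5,-110]],"yaw":[0.015,0.015,0.015,0.015,0.015],"gripper":[0,0,0,0,0]}'; python3 -m creep '{"translation":[[0,0,0],[0,0,0],[0,0,0],[0,0,0],[0,0,0]],"yaw":[0,0,0,0,0],"gripper":[255,255,255,255,255]}' 60; python3 -m creep '{"translation":[[0,0,0],[0,0,0],[0,0,0],[0,0,0],[0,0,0]],"yaw":[0,0,0,0,0],"gripper":[255,255,255,255,255]}'
```

```text
time_s: 5.28
ee_pos: [0.5225, -0.3919, 0.0358]
eef_rot: [-3.133, -0.025, 1.33]
force: [-1.0, 0.2, 0.4]
grip_width: 0.094
time_s: 5.7
ee_pos: [0.5229, -0.3922, 0.0368]
eef_rot: [-3.134, -0.025, 1.33]
force: [-0.6, 0.2, 0.2]
grip_width: 0.0642
time_s: 6.12
ee_pos: [0.5228, -0.3921, 0.0368]
eef_rot: [-3.134, -0.025, 1.33]
force: [0.6, 0.2, -0.0]
grip_width: 0.0308
```

```bash
python3 -m creep '{"translation":[[0,0,0],[0,0,0],[0,0,0],[0,0,0],[0,0,0]],"yaw":[0,0,0,0,0],"gripper":[255,255,255,255,255]}'; python3 -m creep '{"translation":[[0,0,15],[0,0,40],[0,0,75],[0,0,110],[0,0,145]],"yaw":[0,0,0,0,0],"gripper":[255,255,255,255,255]}';python3 -m creep '{"translation":[[0,0,15],[0,0,40],[0,0,50],[0,0,50],[0,0,50]],"yaw":[0,0,0,0,0],"gripper":[255,255,255,255,255]}'; python3 - <<'E'
from m import *
for n in('top','side'):
    c=shot(n,n+'2');W=cloud(c)
    m=(W[...,0]>.35)&(W[...,0]<.7)&(W[...,1]>-.39)&(W[...,1]<-.25)&(W[...,2]>.15)&(W[...,2]<.275)
    print(n,m.sum(),np.percentile(W[m],[1,50,99],axis=0).round(4))
print(ctrl.get_obs()['force'],ctrl.get_obs()['moment'])
E
```

```text
time_s: 6.53
ee_pos: [0.5228, -0.3922, 0.0367]
eef_rot: [-3.134, -0.025, 1.33]
force: [-0.1, -1.2, -0.5]
grip_width: 0.0239
time_s: 6.95
ee_pos: [0.5224, -0.3918, 0.1826]
eef_rot: [-3.132, -0.025, 1.33]
force: [0.4, 0.6, -2.4]
grip_width: 0.0235
time_s: 7.37
ee_pos: [0.5222, -0.3917, 0.2315]
eef_rot: [-3.131, -0.026, 1.33]
force: [-0.3, 0.4, -4.7]
grip_width: 0.0234
top 1491 [[ 0.5052 -0.3634  0.2015]
 [ 0.5301 -0.3275  0.2695]
 [ 0.5602 -0.3079  0.2736]]
side 921 [[ 0.4999 -0.3885  0.1962]
 [ 0.5313 -0.3189  0.2421]
 [ 0.5642 -0.3065  0.2723]]
[ 0.63128347  0.34265142 -4.14471399] [-0.23771586  0.07115293  0.00997418]
```

View pics/side2.png

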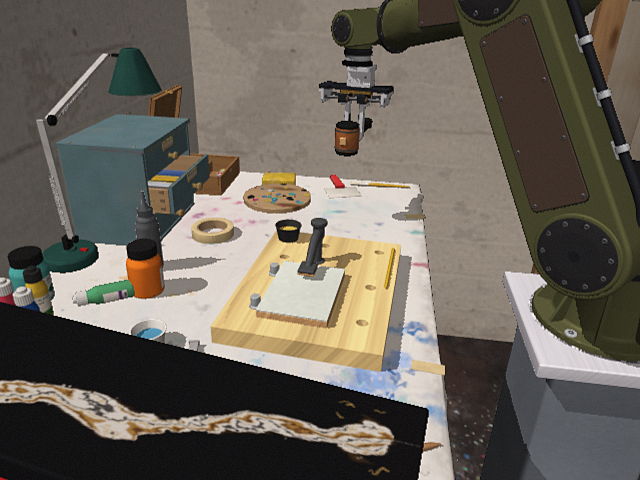

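The mallet hangs level in the jaws, with its head at (346,138) in the side view. The panel is against the dogs. Next I'll carry the mallet over the holdfast.

```bash
python3 -m creep '{"translation":[[3,25,0],[8,60,0],[13,98,0],[17,135,0],[20,170,0]],"yaw":[0,0,0,0,0],"gripper":[255,255,255,255,255]}';python3 -m creep '{"translation":[[3,35,0],[6,65,0],[9,90,0],[10,110,0],[10,110,0]],"yaw":[0,0,0,0,0],"gripper":[255,255,255,255,255]}';python3 -m creep '{"translation":[[0,0,-15],[0,0,-30],[0,0,-40],[0,0,-40]],"yaw":[0,0,0,0],"gripper":[255,255,255,255]}'; python3 - <<'E'
from m import *
o=ctrl.get_obs();print(o['force'],o['moment'],o['ee_pos'])
s=shot('side','s3')
cv2.imwrite('pics/s3c.png',cv2.resize(s['pixels'][140:340,200:420,::-1],None,fx=3,fy=3))
E
```

```text
time_s: 7.88
ee_pos: [0.5415, -0.2194, 0.2287]
eef_rot: [-3.127, -0.027, 1.33]
force: [0.9, 0.4, -3.4]
grip_width: 0.0236
time_s: 8.3
ee_pos: [0.5513, -0.1061, 0.2274]
eef_rot: [-3.125, -0.028, 1.333]
force: [0.4, -0.2, -3.0]
grip_width: 0.0236
time_s: 8.63
ee_pos: [0.5502, -0.1063, 0.1843]
eef_rot: [-3.12, -0.028, 1.332]
force: [-0.3, 0.1, -4.3]
grip_width: 0.0237
[-0.25899468  0.09386845 -4.2836925 ] [-0.2055493   0.14034769 -0.0125136 ] [ 0.5501821  -0.10625757  0.18434808]
```

View pics/s3c.png

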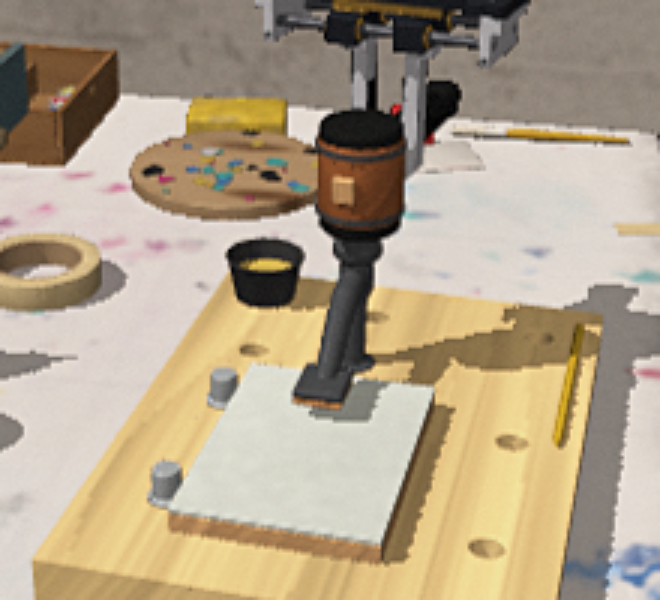

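```bash
python3 -m creep '{"translation":[[0,-6,0],[0,-6,-6],[0,-6,-12],[0,-6,-14]],"yaw":[0,0,0,0],"gripper":[255,255,255,255]}'
```

```text
time_s: 9.02
ee_pos: [0.5504, -0.1126, 0.171]
eef_rot: [-3.121, -0.028, 1.332]
force: [0.5, 0.9, -4.4]
grip_width: 0.0234
```

```bash
python3 -m creep '{"translation":[[0,0,-3]],"yaw":[0],"gripper":[255]}'; python3 -m creep '{"translation":[[0,0,-3]],"yaw":[0],"gripper":[255]}'
```

```text
time_s: 9.1
ee_pos: [0.5506, -0.1127, 0.1681]
eef_rot: [-3.122, -0.028, 1.332]
force: [-0.3, -1.5, 5.9]
grip_width: 0.0238
time_s: 9.18
ee_pos: [0.5509, -0.1128, 0.1656]
eef_rot: [-3.123, -0.028, 1.332]
force: [-2.8, 0.1, 6.0]
grip_width: 0.0235
```

```bash
python3 -m creep '{"translation":[[0,0,6],[0,0,10],[0,0,10],[0,0,10]],"yaw":[0,0,0,0],"gripper":[255,255,255,255]}'; python3 -m creep '{"translation":[[0,0,-8],[0,0,-14]],"yaw":[0,0],"gripper":[255,255]}'; python3 -m creep '{"translation":[[0,0,0]],"yaw":[0],"gripper":[255]}'
```

```text
time_s: 9.52
ee_pos: [0.551, -0.1127, 0.176]
eef_rot: [-3.124, -0.028, 1.332]
force: [-0.4, -0.4, -4.2]
grip_width: 0.0234
time_s: 9.68
ee_pos: [0.5512, -0.1128, 0.1617]
eef_rot: [-3.125, -0.028, 1.332]
force: [0.4, -2.2, 6.0]
grip_width: 0.0233
time_s: 9.77
ee_pos: [0.5511, -0.1128, 0.1607]
eef_rot: [-3.124, -0.028, 1.332]
force: [1.0, -0.6, -1.3]
grip_width: 0.0232
```

```bash
python3 -m creep '{"translation":[[0,0,-2]],"yaw":[0],"gripper":[255]}'; python3 -m creep '{"translation":[[0,0,-2]],"yaw":[0],"gripper":[255]}';python3 -m creep '{"translation":[[0,0,5],[0,0,12],[0,0,12]],"yaw":[0,0,0],"gripper":[255,255,255]}'; python3 - <<'E'
from m import *
s=shot('side','s4')
cv2.imwrite('pics/s4c.png',cv2.resize(s['pixels'][170:290,250:370,::-1],None,fx=5,fy=5))
W=cloud(s)
m=(W[...,0]>.5)&(W[...,0]<.62)&(W[...,1]>-.13)&(W[...,1]<-.02)&(W[...,2]>.19)&(W[...,2]<.23)
print('mallet top',np.percentile(W[m],[1,50,99],axis=0).round(4))
for fn in('side0','s1','s4'):
    s=dict(np.load(f'pics/{fn}.npz'));W=cloud(s)
    m=(W[...,0]>.555)&(W[...,0]<.59)&(W[...,1]>.02)&(W[...,1]<.06)&(W[...,2]>.06)&(W[...,2]<.1)
    print(fn,'pad',m.sum(),np.percentile(W[m][:,2],[10,50,90]).round(4))
E
```

```text
time_s: 9.85
ee_pos: [0.5514, -0.113, 0.159]
eef_rot: [-3.125, -0.028, 1.332]
force: [-1.6, -0.6, 5.6]
grip_width: 0.0237
time_s: 9.93
ee_pos: [0.5517, -0.1134, 0.1576]
eef_rot: [-3.127, -0.028, 1.332]
force: [-4.2, -5.6, 15.0]
grip_width: 0.0239
time_s: 10.18
ee_pos: [0.552, -0.1134, 0.1707]
eef_rot: [-3.128, -0.028, 1.332]
force: [0.4, -0.7, -3.9]
grip_width: 0.0237
mallet top [[ 0.5285 -0.1203  0.1906]
 [ 0.5612 -0.0586  0.2091]
 [ 0.5917 -0.0318  0.2293]]
side0 pad 241 [0.0686 0.0763 0.081 ]
s1 pad 250 [0.0684 0.0763 0.0814]
s4 pad 212 [0.063  0.0665 0.0713]
```

View pics/s4c.png

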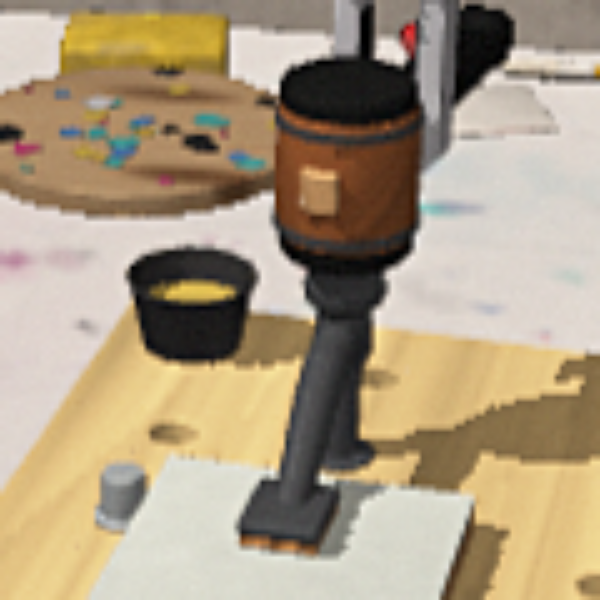

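The pad has dropped about 10 mm and now sits almost on the panel, at (285,530) in the crop. The force has also started to rise, so the next blows go in fine steps.

```bash
python3 -m creep '{"translation":[[0,0,-7],[0,0,-13]],"yaw":[0,0],"gripper":[255,255]}'; python3 -m creep '{"translation":[[0,0,-1]],"yaw":[0],"gripper":[255]}'; python3 -m creep '{"translation":[[0,0,-1]],"yaw":[0],"gripper":[255]}'
```

```text
time_s: 10.4
ee_pos: [0.5519, -0.1135, 0.1567]
eef_rot: [-3.128, -0.027, 1.332]
force: [-2.8, -12.8, 23.0]
grip_width: 0.0236
time_s: 10.48
ee_pos: [0.5524, -0.1141, 0.156]
eef_rot: [-3.13, -0.027, 1.332]
force: [-3.4, -2.2, 16.9]
grip_width: 0.0236
time_s: 10.57
ee_pos: [0.5528, -0.1143, 0.1559]
eef_rot: [-3.131, -0.027, 1.331]
force: [-6.5, -0.4, 18.5]
grip_width: 0.0237
```

```bash
python3 -m creep '{"translation":[[0,0,6],[0,0,12],[0,0,12],[0,0,12]],"yaw":[0,0,0,0],"gripper":[255,255,255,255]}'; python3 -m creep '{"translation":[[0,0,-7],[0,0,-14]],"yaw":[0,0],"gripper":[255,255]}'; python3 -m creep '{"translation":[[0,0,-1]],"yaw":[0],"gripper":[255]}'
```

```text
time_s: 10.9
ee_pos: [0.5527, -0.1143, 0.1676]
eef_rot: [-3.131, -0.027, 1.332]
force: [0.5, 0.5, -4.0]
grip_width: 0.0234
time_s: 11.07
ee_pos: [0.5532, -0.115, 0.1538]
eef_rot: [-3.134, -0.026, 1.331]
force: [-3.9, -15.9, 29.1]
grip_width: 0.0236
time_s: 11.15
ee_pos: [0.5536, -0.1157, 0.1532]
eef_rot: [-3.136, -0.025, 1.331]
force: [-6.2, -0.9, 16.3]
grip_width: 0.0233
```

```bash
python3 -m creep '{"translation":[[0,0,10],[0,0,30],[0,0,55],[0,0,60],[0,0,60]],"yaw":[0,0,0,0,0],"gripper":[255,255,255,255,255]}'; python3 - <<'E'
from m import *
s=shot('side','s5')
cv2.imwrite('pics/s5c.png',cv2.resize(s['pixels'][120:290,250:400,::-1],None,fx=4,fy=4)[:600])
for fn in('side0','s4','s5'):
    s=dict(np.load(f'pics/{fn}.npz'));W=cloud(s)
    m=(W[...,0]>.555)&(W[...,0]<.59)&(W[...,1]>.02)&(W[...,1]<.06)&(W[...,2]>.06)&(W[...,2]<.1)
    h=(W[...,0]>.54)&(W[...,0]<.59)&(W[...,1]>-.09)&(W[...,1]<-.045)&(W[...,2]>.1)&(W[...,2]<.14)
    print(fn,'pad',m.sum(),np.percentile(W[m][:,2],[10,50,90]).round(4),'head',h.sum(),np.percentile(W[h][:,2],[50,95,99]).round(4))
h=(W[...,0]>.5)&(W[...,0]<.62)&(W[...,1]>-.11)&(W[...,1]<-.02)&(W[...,2]>.235)&(W[...,2]<.27)
P=W[h];P=P[P[:,2]>np.percentile(P[:,2],50)];A=np.c_[P[:,:2]-P[:,:2].mean(0),np.ones(len(P))];print('top plane',np.linalg.lstsq(A,P[:,2],rcond=None)[0],P.mean(0))
E
```

```text
time_s: 11.57
ee_pos: [0.5541, -0.1158, 0.2141]
eef_rot: [-3.138, -0.025, 1.331]
force: [-0.0, -0.5, -4.2]
grip_width: 0.024
side0 pad 241 [0.0686 0.0763 0.081 ] head 213 [0.1288 0.1338 0.1342]
s4 pad 212 [0.063  0.0665 0.0713] head 168 [0.1178 0.1232 0.1381]
s5 pad 204 [0.063  0.066  0.0712] head 187 [0.1182 0.1213 0.1218]
top plane [-0.01603832 -0.07360439  0.2569911 ] [ 0.56097599 -0.06938434  0.2569911 ]
```

View pics/s5c.png

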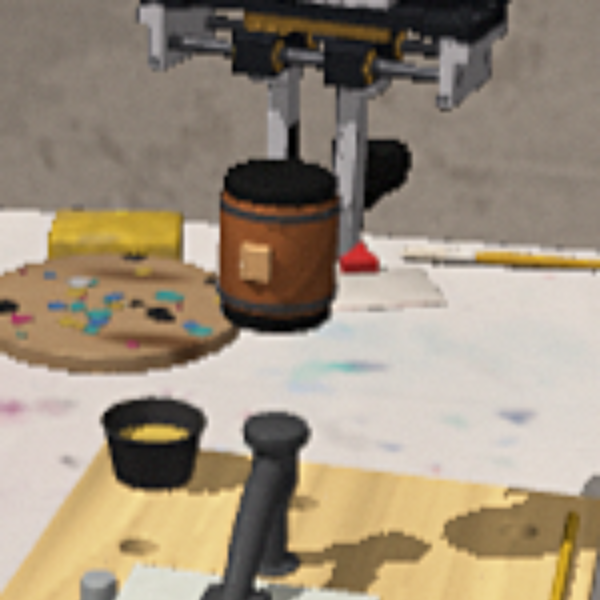

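The head has dropped 12.5 mm against about 10 mm for the pad, so the arm is sprung by roughly 2 mm. The mallet is tilted a few degrees in the jaws but held. One more light confirming blow.

```bash
python3 -m creep '{"translation":[[0,1,-20],[0,1,-40],[0,1,-49],[0,1,-49]],"yaw":[0,0,0,0],"gripper":[255,255,255,255]}'; python3 -m creep '{"translation":[[0,0,-6],[0,0,-13]],"yaw":[0,0],"gripper":[255,255]}'; python3 -m creep '{"translation":[[0,0,-1]],"yaw":[0],"gripper":[255]}'; python3 -m creep '{"translation":[[0,0,-1]],"yaw":[0],"gripper":[255]}'
```

```text
time_s: 11.95
ee_pos: [0.5521, -0.1143, 0.1599]
eef_rot: [-3.13, -0.025, 1.331]
force: [0.2, -0.9, -4.1]
grip_width: 0.0234
time_s: 12.12
ee_pos: [0.5534, -0.116, 0.1493]
eef_rot: [-3.135, -0.023, 1.331]
force: [-10.3, -17.0, 35.1]
grip_width: 0.0235
time_s: 12.2
ee_pos: [0.5539, -0.1168, 0.1495]
eef_rot: [-3.137, -0.022, 1.331]
force: [-0.9, 1.5, -1.6]
grip_width: 0.0238
time_s: 12.28
ee_pos: [0.5543, -0.1171, 0.1495]
eef_rot: [-3.139, -0.022, 1.33]
force: [-2.2, 1.1, 2.1]
grip_width: 0.0234
```

The peak was about 39 N, and the stem hardly gave further: the grip is firm and well below bruising. Now the mallet goes back.

```bash
python3 -m creep '{"translation":[[0,0,15],[0,0,45],[0,0,75],[0,0,80],[0,0,80]],"yaw":[0,0,0,0,0],"gripper":[255,255,255,255,255]}'; python3 -m creep '{"translation":[[-3,-30,0],[-7,-65,0],[-11,-102,0],[-15,-138,0],[-19,-175,0]],"yaw":[0,0,0,0,0],"gripper":[255,255,255,255,255]}';python3 -m creep '{"translation":[[-4,-35,0],[-8,-65,0],[-11,-90,0],[-12,-106,-15],[-12,-106,-40]],"yaw":[0,0,0,0,0],"gripper":[255,255,255,255,255]}';python3 -m creep '{"translation":[[0,0,-30],[0,0,-60],[0,0,-90],[0,0,-110],[0,0,-110]],"yaw":[0,0,0,0,0],"gripper":[255,255,255,255,255]}'; python3 - <<'E'
from m import *
s=shot('side','s6')
cv2.imwrite('pics/s6c.png',cv2.resize(s['pixels'][100:300,250:450,::-1],None,fx=3,fy=3))
E
```

```text
time_s: 12.7
ee_pos: [0.5549, -0.1172, 0.231]
eef_rot: [3.14, -0.022, 1.33]
force: [0.8, 0.1, -4.4]
grip_width: 0.0239
time_s: 13.12
ee_pos: [0.5351, -0.2934, 0.2285]
eef_rot: [-3.14, -0.023, 1.331]
force: [0.3, -0.1, -4.4]
grip_width: 0.0235
time_s: 13.53
ee_pos: [0.5223, -0.4028, 0.1874]
eef_rot: [-3.141, -0.022, 1.328]
force: [0.3, -0.3, -4.9]
grip_width: 0.0236
time_s: 13.95
ee_pos: [0.5198, -0.4006, 0.07]
eef_rot: [-3.132, -0.026, 1.328]
force: [-0.1, 0.2, -4.3]
grip_width: 0.0233
```

View pics/s6c.png

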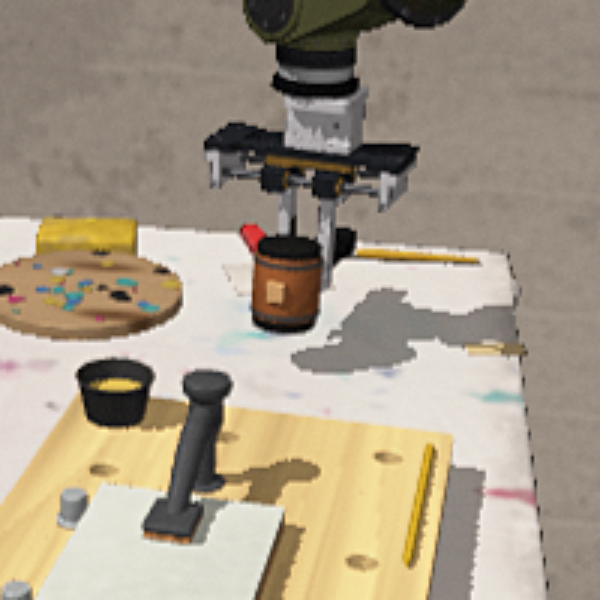

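The mallet is about 30 mm above the bench, the pad rests on the panel at (172,525), and the pot and pencil haven't moved. I'll lower it by feel.

```bash
python3 -m creep '{"translation":[[0,0,-12],[0,0,-24],[0,0,-30],[0,0,-33]],"yaw":[0,0,0,0],"gripper":[255,255,255,255]}'; python3 -m creep '{"translation":[[0,0,-1],[0,0,-1]],"yaw":[0,0],"gripper":[255,255]}'
```

```text
time_s: 14.33
ee_pos: [0.5206, -0.4012, 0.0392]
eef_rot: [-3.134, -0.025, 1.328]
force: [0.4, 0.1, -4.0]
grip_width: 0.0239
time_s: 14.5
ee_pos: [0.5206, -0.4013, 0.0382]
eef_rot: [-3.135, -0.025, 1.328]
force: [0.6, -0.1, -3.2]
grip_width: 0.0237
```

```bash
python3 -m creep '{"translation":[[0,0,-1.5],[0,0,-3],[0,0,-3]],"yaw":[0,0,0],"gripper":[255,255,255]}'
```

```text
time_s: 14.75
ee_pos: [0.5207, -0.4013, 0.0353]
eef_rot: [-3.135, -0.025, 1.328]
force: [0.1, 0.4, -4.4]
grip_width: 0.0237
```

```bash
python3 -m creep '{"translation":[[0,0,-1.5],[0,0,-3]],"yaw":[0,0],"gripper":[255,255]}'; python3 -m creep '{"translation":[[0,0,-1],[0,0,-1]],"yaw":[0,0],"gripper":[255,255]}'
```

```text
time_s: 14.92
ee_pos: [0.5208, -0.4014, 0.0324]
eef_rot: [-3.135, -0.025, 1.328]
force: [-0.2, -2.2, 3.2]
grip_width: 0.0241
time_s: 15.08
ee_pos: [0.5209, -0.4016, 0.0323]
eef_rot: [-3.136, -0.025, 1.328]
force: [-2.7, 1.1, 5.5]
grip_width: 0.0238
```

```bash
for i in 1 2 3; do python3 -m creep '{"translation":[[0,0,0],[0,0,0],[0,0,0],[0,0,0],[0,0,0]],"yaw":[0,0,0,0,0],"gripper":[0,0,0,0,0]}'; done; python3 -m creep '{"translation":[[0,0,10],[0,0,40],[0,0,80],[0,0,120],[0,0,160]],"yaw":[0,0,0,0,0],"gripper":[0,0,0,0,0]}';  python3 -m creep '{"translation":[[-35,0,0],[-70,0,0],[-100,0,0],[-130,0,0],[-130,0,0]],"yaw":[0,0,0,0,0],"gripper":[0,0,0,0,0]}'; python3 - <<'E'
from m import *
c=shot('top','t7');s=shot('side','s7')
cv2.imwrite('pics/c7.png',np.hstack([cv2.resize(s['pixels'][150:350,210:430,::-1],(396,360)),cv2.resize(c['pixels'][200:400,340:560,::-1],(396,360))]))
print(measure(c)[1])
for C in(cloud(c),cloud(s)):
    m=(C[...,0]>.48)&(C[...,0]<.6)&(C[...,1]>-.42)&(C[...,1]<-.28)&(C[...,2]>.06)&(C[...,2]<.1);print(np.percentile(C[m],[1,50,99],axis=0).round(4))
W=cloud(s)
m=(W[...,0]>.555)&(W[...,0]<.59)&(W[...,1]>.02)&(W[...,1]<.06)&(W[...,2]>.06)&(W[...,2]<.1)
h=(W[...,0]>.54)&(W[...,0]<.59)&(W[...,1]>-.09)&(W[...,1]<-.045)&(W[...,2]>.1)&(W[...,2]<.14)
print('pad',np.percentile(W[m][:,2],[10,50,90]).round(4),'head',np.percentile(W[h][:,2],[50,95,99]).round(4))
E
```

```text
time_s: 15.5
ee_pos: [0.5209, -0.4016, 0.0323]
eef_rot: [-3.136, -0.025, 1.328]
force: [-0.1, 1.2, 0.1]
grip_width: 0.0537
time_s: 15.92
ee_pos: [0.5209, -0.4016, 0.0323]
eef_rot: [-3.136, -0.025, 1.328]
force: [0.4, -0.7, 0.1]
grip_width: 0.087
time_s: 16.33
ee_pos: [0.5209, -0.4016, 0.0322]
eef_rot: [-3.136, -0.025, 1.328]
force: [0.1, 0.4, 0.2]
grip_width: 0.0935
time_s: 16.75
ee_pos: [0.5206, -0.4013, 0.195]
eef_rot: [-3.136, -0.024, 1.328]
force: [1.0, -1.2, -0.4]
grip_width: 0.0942
time_s: 17.17
ee_pos: [0.387, -0.4015, 0.1963]
eef_rot: [-3.136, -0.024, 1.326]
force: [0.4, -0.9, -0.0]
grip_width: 0.0942
{'panel': array([573.9,  76.5, 180. , 131.4,  85.4]), 'board': array([551.3,  14.4, 401.6, 301.7,  85.2])}
[[ 0.5041 -0.3731  0.0608]
 [ 0.5303 -0.344   0.0758]
 [ 0.5595 -0.3188  0.0799]]
[[ 0.506  -0.3714  0.0605]
 [ 0.5338 -0.3319  0.0745]
 [ 0.5626 -0.3155  0.0789]]
pad [0.0632 0.0663 0.071 ] head [0.1179 0.1208 0.1218]
```

View pics/c7.png

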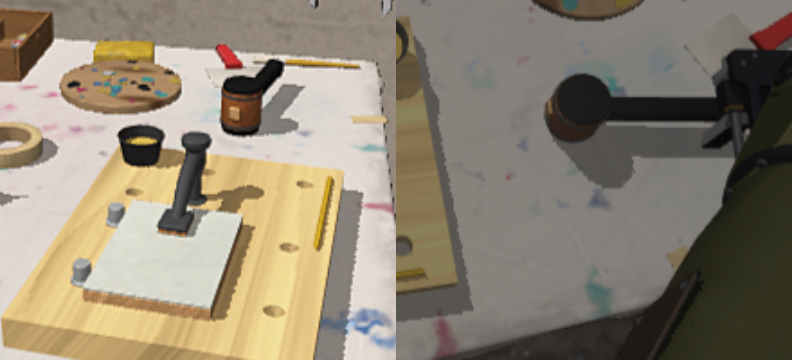

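The mallet stands flat on the bench at (240,105) in the left half, clear of the board. The panel is against both dogs, the pad is down, and the pot and pencil are in place. Handing in.

```bash
python3 -c "
from station import ctrl
print(ctrl.hand_in())"
```

```text
the job is handed in; nothing more can be done
None
```

I finished the job and handed it in at about 17 s of robot time. `hand_in()` gives no verdict, so these results come from my own last checks.

- **Panel:** I pushed it home with the open fingers until I felt about 29 N against the dogs. The last picture puts it at board x ≈ 17 mm, square within about 0.3°.
- **Holdfast:** I struck it with the mallet in four light blows, lifting off in between. The highest reading was about 39 N of contact, sampled only at the end of each move, so the true peak could be higher.
- **Grip:** The striking head went down about 13 mm and the pad about 10 mm, so the arm is sprung by 2–3 mm. That suggests a pad force near the 18 N the stem can keep. It is inferred from depth readings good to about 1 mm and the wrist force, because pad force is not reported.
- **Force disagreement:** The force fell off straight after the harder blows. I put this down to the mallet tilting a few degrees in the jaws, so the single readings vary.
- **Mallet:** It stands flat on the bench to the right of the board, touching nothing else.
- **Pencil and pot:** They look unmoved in the last picture; I did not measure their positions.

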